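# Snap the second saddle onto the pipe clamp

### The arm

A 7-joint arm with a two-finger parallel gripper is mounted at the origin on the work surface. World frame = base frame: x ahead of the robot, y to its left, z up, the work surface at z = 0. Lengths are in mm, angles in degrees, forces in N, time in s.
With the tool pointing down it reaches from about 400 to 900 mm from the base axis. Payload 5.6 kg.
Tool frame: the origin (TCP) lies between the finger pads; the fingertips stand 8 mm ahead of it and the grasp point (between the pads) lies 11 mm behind it (tip_extent is the distance from the TCP to the fingertips, in mm); z points along the fingers, y is the line along which they close (so a half turn about z gives the same grasp; the last joint's range is limited). The gripper opens to 92 mm and grips with 3 to 60 N. Pads are 20 mm wide; open, the fingers measure 128 mm over their backs; the gripper's body (75 mm by 189 mm) begins 69 mm behind the grasp point.
Start: joints at [-74.943, 26.786, -0.665, 91.828, 0.344, 61.387, -3.226], TCP at [195.728, 619.839, 202.392] pointing down, gripper open.
Joint ranges: [-144.91, 144.91], [-17.63, 115.5], [-89.93, 88.59], [15.96, 139.68], [-74.01, 254.01], [8.47, 105.57], [-167.45, 167.45]. Speed limits (degrees/s): [147.25, 147.25, 180, 180, 180, 180, 180].

### API

Orientations are given as [roll, pitch, yaw] about the fixed x, y, z axes, in that order (R = Rz(yaw) Ry(pitch) Rx(roll)).
In Python, from rig import * gives the robot as it stands. The module is installed in compiled form; this text tells all that it offers.
- The arm moves only by the tool drive_tool, never from a script. Its argument "deltas" is a list of rows, each a list of 2 entries, a list of its own where there are three numbers: the shift along the tool's x, y, z in cm, then the turn, a rotation vector about the tool's x, y, z in degrees. In form: [[[x, y, z], [ax, ay, az]], ...]. A call has 1 to 12 rows; each row shifts and turns the commanded pose from where the row before left it, along the tool's axes as they then stand; what a row does not reach is not made up. A row lasts 1/12 s, in which the tool goes at most 41.7 mm and 7.16 degrees, less where a joint would pass 70% of its speed; a pose out of reach is approached as far as the arm can. A call is refused whole if a number of a shift passes 4.17 or a number of a turn 7.16, either way. A call with a gripper value outside its range is refused whole. "grip" is the opening, from -1 (shut) to 1 (fully open), set as the call begins (left out, the last holds). The fingers move at their own pace and stop on an object; "newtons" is the grip in N (left out, the last holds). Time passes only in rows, so rows that do not move let the fingers close. It gives the time, the measured TCP pose, the force, the opening and the grip force at its end, in the units of the state.
- get_obs(): the state, without advancing time (a new reading comes with each control period).
- read_camera(name): name is "side" or "top"; returns a dict with "image" (480x640x3 uint8, red, green, blue), "z_map" (480x640 float32, mm along the optical axis (not along the pixel's ray), 0 where there is no reading), "fx", "fy", "cx", "cy" (pixels), "dist_coeffs" ([k1, k2, p1, p2, k3] as OpenCV has them; the pictures are not rectified), "rvec" (rotation vector, rad) and "tvec" (3), from world to camera coordinates, as OpenCV has them. Camera axes: x right, y down, z forward; pixel columns grow to the right and rows downward; lengths in mm; the calibration is good to about 2 mm. A picture is of the moment at which its call begins.
- close_job(): hands the job in; it is judged then, once.
The state is a dict: "time": time; "qpos": joint angles; "qvel": joint speeds; "joint_torque": joint torques, N m; "tcp_pos": TCP position; "eef_rot": TCP orientation; "wrist_force": force on the tool from outside, world axes, zero at the start; "torque": the same for the moment, N m; "gripper_width": finger opening in mm; "gripper_force": force on a finger pad.
Only numpy, scipy, OpenCV 4.12 (cv2) and the standard library are available. Lean on these libraries where they do the work, as an engineer would, in place of code of your own. Each camera call takes 0.05 s, during which the arm holds its last target. There are 200 camera calls.

### The job

Get the pipe clamp ready for the glue-up: push the loose white saddle straight down over the bare pipe until its arms snap past the pipe and it is fully home with its pad level on top, then slide it along under the tail jaw's rubber pad until it touches the face of that jaw, as the other saddle does at the head jaw. Press no harder than it takes, and do not push the tail jaw along the pipe: it is already set to the width of the work but its clutch is not locked. Leave the other things on the bench alone.

Things in the scene. Friction and masses are not known exactly. Their poses are not given: they have to be found in the camera images.
- saddle: Loose white nylon pipe saddle, standing on the bench. Origin on its bore axis, z up; bore along y. Flat pad 46 (x, across pipe) x 36 (y, along pipe) x 14 mm, from 15 to 29 mm above the origin; two spring arms hang below, up to 21 mm either side, feet 15.2 mm below the origin. Grip the pad across its 46 mm; pinched arms cannot spread. Half turns about z are alike.
- saddle_top (a point): Centre of the pad's top, 29 mm over the bore axis. Pushed down over the pipe the arms first touch some 18 mm above home; resistance peaks about 12 mm above home (6 to 8 N pressed slowly in small steps, up to 25 N quickly), then breaks away: the arms pull it down until the rubber-lined roof of the bore stops on the pipe. Over 30 N on the seated saddle is too much.
- clamp: Pipe clamp fixed to the bench: level dark steel pipe, 26.8 mm thick, 495 mm long, in blue cast jaws on feet, up to 100 mm high. Origin on the bench under the pipe, z up; the pipe runs along y, axis at x 0, z 48 mm. At y +130 mm is the head jaw's face (screw and T-handle beyond) with a saddle already fitted against it (y 93 to 130); the tail jaw is at negative y.
- pipe_mid (a point): Point on the pipe's axis at the clamp's y 0, 48 mm above the bench, on the bare stretch of 150 to 240 mm between tail jaw and fitted saddle. A saddle is home when its origin lies on this axis. It then grips the pipe with some 25 N of its own and drags with 5 to 10 N when slid along it.
- jaw_face (a point): Point on the pipe's axis in the plane of the tail jaw's blue casting face (46 mm wide); axes as the clamp's, +y from the face along the bare pipe to the head. The saddle touches the face when its origin is 18 mm from here in y. The jaw stays put up to about 18 N along the pipe, then slides on it.
- jaw_pad (a point): Middle of the lower front edge of the black rubber pad on the tail jaw's face: 38 mm wide, 10 mm proud of the face, its underside 31 mm above the pipe's axis. The saddle therefore cannot be put down beside the face: it goes on clear of the rubber and its pad slips in under it with 2 mm to spare.
- tape_roll: bystander: yellow roll of tape lying flat, 96 mm across, 25 mm high; origin at the centre of its underside
- glue_bottle: bystander: glue bottle, 60 mm across, 170 mm high, upright; origin at the centre of its underside
- mallet: bystander: wooden mallet lying on the bench along its x, handle to -x, head 62 x 110 x 60 mm at x 105 mm; origin on the bench under it
- offcut: bystander: length of sash moulding, 45 x 260 x 44 mm, lying along its y beyond the clamp; origin at the centre of its underside
Things that resemble listed ones, but are neither listed nor needed, are in the scene too. Of the things like the saddle, leave any that is pink or purple; of the rest the smaller one is meant.

How it is judged (in metres and radians):
On the way:
1. the saddle is snapped home on the pipe (z of saddle in the frame of clamp between 0.0455 and 0.05 m and x of saddle in the frame of clamp between -0.003 and 0.003 m), for 0.2 s.
At the end, for the whole second after the job is handed in: The loose saddle is home on the pipe (its origin within 3 mm across and about 2 mm in height of the pipe's axis), pad level within 0.12 rad, its end within 1.5 mm of the tail jaw's face, at rest and released (all of step 1 and angle between saddle's own z axis and vertical below 0.12 rad and y of saddle in the frame of jaw_face between 0.016 and 0.0195 m and linear speed of saddle below 0.01 m/s); the robot touches nothing.
It fails at once if the tail jaw is shifted by more than 2 mm (distance of jaw_face from where it was at the start of the episode above 0.002 m).
It fails at once if the saddle is forced: contact forces between it and the clamp add up to over 65 N, some 25 N of which are its own grip on the pipe (contact force between saddle and clamp above 65 N).
It fails at once if a bystander (tape roll, glue bottle, mallet, offcut) is moved by more than 20 mm, or the bottle is tipped (distance of any of tape_roll, glue_bottle, mallet, offcut from where it was at the start of the episode above 0.02 m or angle between glue_bottle's own z axis and vertical above 0.3 rad).
It also fails if it takes over 61 s, if anything falls off the work surface, if the arm or the gripper's body presses on something with over 40 N, if the wrist force passes 120 N, or if a joint passes its speed limit or range.

## Working session

There is one attempt and no reset: what is moved stays moved. The work goes in short steps, Python scripts to look and compute and a tool call to move; the robot and the scene stay as the last step left them, time stands still between calls to the robot, and variables do not carry over. Pictures are saved under pics/ and viewed, at most 10 in all, crops included, and the job is handed in when it is done.

Besides the shell and the picture viewer there is one more tool, called after "Call:" as a command line: name --argument value ..., lists and objects as JSON in quotes. drive_tool: Moves the arm, as the interface text tells. Its arguments: {"type":"object","properties":{"deltas":{"type":"array","items":{"type":"array"}},"grip":{"type":"number"},"newtons":{"type":"number"}},"required":["deltas"]}

```bash
mkdir -p pics; cat > h.py <<'E'
from rig import *
import numpy as np, cv2
def grab(n):
    c=read_camera(n); c['K']=np.array([[c['fx'],0,c['cx']],[0,c['fy'],c['cy']],[0,0,1.]]); c['R']=cv2.Rodrigues(np.array(c['rvec'],float))[0]; c['t']=np.array(c['tvec'],float).ravel(); c['d']=np.array(c['dist_coeffs'],float); return c
def rays(c,uv):
    p=cv2.undistortPoints(np.array(uv,float).reshape(-1,1,2),c['K'],c['d']).reshape(-1,2)
    return np.c_[p,np.ones(len(p))]
def at_depth(c,uv):
    r=rays(c,uv); z=np.array([c['z_map'][int(round(v)),int(round(u))] for u,v in uv]); return (r*z[:,None]-c['t'])@c['R']
def at_z(c,uv,h):
    d=rays(c,uv)@c['R']; o=-c['t']@c['R']; return o+d*((h-o[2])/d[:,2])[:,None]
def cloud(c):
    H,W=c['z_map'].shape; u,v=np.meshgrid(np.arange(W),np.arange(H)); r=rays(c,np.c_[u.ravel(),v.ravel()])
    return ((r*c['z_map'].reshape(-1,1)-c['t'])@c['R']).reshape(H,W,3)
E
python3 - <<'E'
from h import *
import pickle
for n in('top','side'):
    c=grab(n); pickle.dump(c,open(n+'0.pkl','wb')); cv2.imwrite(f'pics/{n}0.png',c['image'][:,:,::-1]); print(n,-c['t']@c['R'])
o=get_obs(); print(o)
E
```

```text
top [ 355.68355514  -48.81889014 1101.22499292]
side [  -1.79533437 -621.23693368  612.87859102]
{'time': 0.1, 'qpos': array([-74.94168912,  26.83040379,  -0.66390109,  91.87513705,
         0.34380305,  61.38560177,  -3.22246953]), 'qvel': array([-0.00092968, -0.0615067 , -0.05185211, -0.13032578,  0.09952575,
       -0.07290555,  0.08335933]), 'joint_torque': array([ 8.78485007e-04, -5.21648455e+01, -1.25038333e-02, -2.44365692e+01,
       -5.68302604e-02,  1.40651251e-02,  4.15767772e-05]), 'tcp_pos': array([195.61093358, 619.30743302, 201.54550193]), 'eef_rot': array([-1.79911084e+02,  6.91686758e-03,  1.62476781e+02]), 'wrist_force': array([ 0.82914199, -0.0834344 ,  0.10270076]), 'torque': array([-0.04351393, -0.01877784, -0.04364262]), 'gripper_force': 0.0, 'gripper_width': 91.90854992368173}
```

View pics/top0.png

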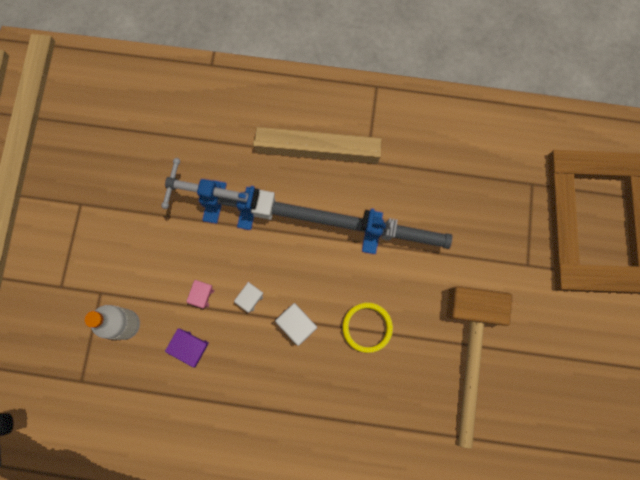

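View pics/side0.png

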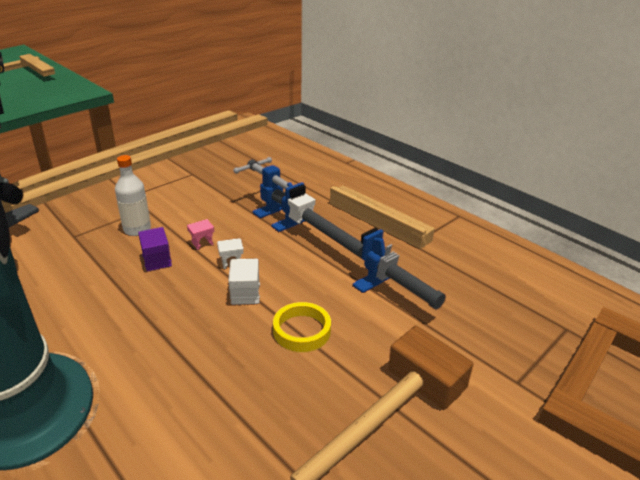

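The top view shows the small white saddle at (249,298), with pink, purple and a larger white decoy around it. The clamp runs from its T-handle (170,185) to the tail jaw (373,230), and the fitted saddle is at (262,204).

```bash
python3 - <<'E'
from h import *
import pickle
c=pickle.load(open('top0.pkl','rb')); im=c['image'][:,:,::-1]
a=cv2.resize(im[180:260,240:400],None,fx=5,fy=5,interpolation=cv2.INTER_CUBIC)  # 800x400
cv2.imwrite('pics/clamp.png',a)
b=cv2.resize(im[275:320,225:275],None,fx=12,fy=12,interpolation=cv2.INTER_CUBIC)
cv2.imwrite('pics/sad.png',b)
P=cloud(c); hsv=cv2.cvtColor(c['image'],cv2.COLOR_RGB2HSV)
# white pads
w=(hsv[...,1]<60)&(hsv[...,2]>120)
for name,(u0,u1,v0,v1),zr in(('saddle',(230,268,278,318),(38,52)),('fitted',(246,280,185,222),(70,84)),('big',(270,322,298,350),(20,120))):
    m=np.zeros(w.shape,bool); m[v0:v1,u0:u1]=1; m&=w&(P[...,2]>zr[0])&(P[...,2]<zr[1])
    q=P[m]; z=np.median(q[:,2]); 
    vv,uu=np.nonzero(m); X=at_z(c,np.c_[uu,vv],z)
    r=cv2.minAreaRect(X[:,:2].astype(np.float32)); print(name,m.sum(),'z',z,r, 'mean',X.mean(0))
# pipe: dark pts with z>55 between
for x in (285,300,315,330,345,360):
    col=P[195:235,x]; k=col[:,2]>50; print(x,np.nonzero(k)[0][[0,-1]]+195, col[k][:,:].mean(0).round(1), col[k][:,2].max().round(1))
E
```

```text
saddle 445 z 43.724536082488626 ((444.0775146484375, 87.15445709228516), (36.04423141479492, 45.06144714355469), 62.17023849487305) mean [444.05772803  87.26607995  43.72453608]
fitted 341 z 76.2981268495135 ((624.162109375, 84.64727020263672), (35.17296600341797, 45.557472229003906), 86.77185821533203) mean [623.46166201  82.01880506  76.29812685]
big 895 z 60.58343812860064 ((405.5439453125, -11.140628814697266), (63.29142761230469, 48.97821807861328), 50.82423400878906) mean [405.32405868 -11.22412356  60.58343813]
285 [203 215] [621.7  42.4  58.3] 61.9
300 [206 217] [620.6  12.6  59. ] 62.7
315 [208 221] [601.1 -19.4 132.5] 1101.2
330 [211 224] [617.2 -47.   57.8] 61.6
345 [214 227] [615.3 -76.8  57.6] 61.7
360 [217 228] [ 615.  -106.1   59.3] 65.9
```

View pics/clamp.png

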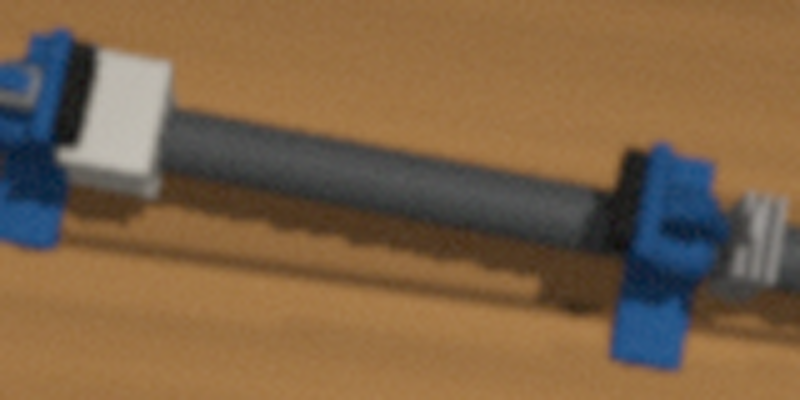

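View pics/sad.png

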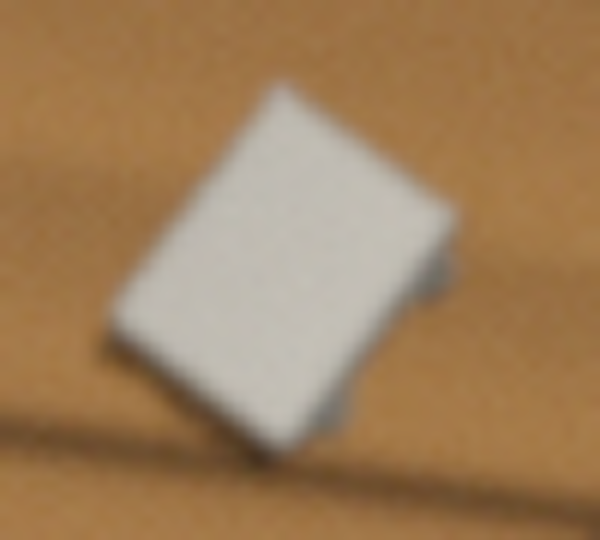

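The crops show the pad corners of the saddle at crop (282,85), (457,212), (275,455) and (112,315). They also show the pipe running to the tail jaw's black rubber edge at crop (607–625,150–250). Next I fit the axis and the jaw.

```bash
cat >> h.py <<'E'
from scipy.spatial.transform import Rotation as Ro
def togo(p,yaw):
    "tool-frame shift (cm) and rotvec (deg) from measured pose to p, tool straight down at yaw"
    o=get_obs(); R=Ro.from_euler('xyz',o['eef_rot'],degrees=True); T=Ro.from_euler('xyz',[180,0,yaw],degrees=True)
    print('t',round(o['time'],2),'tcp',o['tcp_pos'].round(2),o['eef_rot'].round(2),'w',round(o['gripper_width'],2),'F',o['wrist_force'].round(2),o['torque'].round(2))
    print('shift cm',(R.inv().apply(np.array(p)-o['tcp_pos'])/10).round(3),'rot deg',(R.inv()*T).as_rotvec(degrees=True).round(2))
E
python3 - <<'E'
from h import *
import pickle
from scipy.optimize import least_squares
c=pickle.load(open('top0.pkl','rb'))
k=np.array([[282,85],[457,212],[275,455],[112,315]])/12+[225,275]-0.5+0.04
X=at_z(c,k,44.2)[:,:2]; print('corners',X.round(1),'ctr',X.mean(0)); 
l=((X[0]-X[3])+(X[1]-X[2]))/2; s=((X[1]-X[0])+(X[2]-X[3]))/2
print('len',np.hypot(*l),np.hypot(*s),'angles',np.degrees(np.arctan2(l[1],l[0])),np.degrees(np.arctan2(s[1],s[0])))
for n in('top','side'):
    c=pickle.load(open(n+'0.pkl','rb')); P=cloud(c); dark=c['image'].max(2)<130
    q=P.reshape(-1,3); m=(abs(q[:,0]-617)<35)&(q[:,1]>-95)&(q[:,1]<50)&(q[:,2]>45)&(q[:,2]<66)
    q=q[m]
    f=lambda a:np.hypot(q[:,0]-a[0]-a[1]*q[:,1],q[:,2]-a[2])-13.4
    r=least_squares(f,[617,.05,48],loss='soft_l1'); a=r.x; print(n,'pipe x0,slope,z',a,'yaw',np.degrees(np.arctan(-a[1])),'n',len(q),np.std(r.fun))
    q=P.reshape(-1,3); yw=np.arctan(-a[1]); ex=np.array([np.cos(yw),np.sin(yw)]); ey=np.array([-ex[1],ex[0]])
    L=np.c_[(q[:,:2]-[a[0],0])@ex,(q[:,:2]-[a[0],0])@ey,q[:,2]]
    m=(abs(L[:,0])<21)&(L[:,1]<-85)&(L[:,1]>-170)&(L[:,2]>82)&(L[:,2]<104)
    im=c['image'].reshape(-1,3).astype(int); blue=(im[:,2]>im[:,0]+30)
    for nm,mm in(('black',m&~blue),('blue',m&blue)):
        print(nm,mm.sum(),'y pct',np.percentile(L[mm,1],[1,5,50,95,99]).round(1),'z',np.percentile(L[mm,2],[5,50,95]).round(1))
    m=(abs(L[:,0])<25)&(L[:,1]>40)&(L[:,1]<110)&(L[:,2]>72)&(L[:,2]<80); print('fitted y',np.percentile(L[m,1],[1,5,50,95,99]).round(1),'x',np.percentile(L[m,0],[2,98]).round(1))
    # things above the bench
c=pickle.load(open('top0.pkl','rb')); print('bottle',at_depth(c,[(93,319),(120,322)]),'pink',at_depth(c,[(200,294)]))
E
```

```text
corners [[472.5  92.4]
 [456.2  61.4]
 [414.1  83.9]
 [432.3 113.3]] ctr [443.78787003  87.75277536]
len 46.49981431002928 34.76761664348415 angles -27.77218633462293 -119.70463306250791
top pipe x0,slope,z [6.21777979e+02 5.43969208e-02 4.78695674e+01] yaw -3.113645281375598 n 1000 1.5682580223173017
black 123 y pct [-164.1 -162.3 -113.5 -108.6 -108.4] z [ 86.3  98.5 101.8]
blue 171 y pct [-149.5 -145.4 -125.  -118.4 -117.7] z [ 85.   97.3 101.4]
fitted y [ 68.   69.2  82.5  97.3 105.6] x [-24.4  20. ]
side pipe x0,slope,z [6.22108832e+02 5.67163749e-02 4.95352428e+01] yaw -3.2461312322938523 n 745 1.1946808427349718
black 131 y pct [-164.8 -163.8 -116.9 -110.2 -109. ] z [ 83.8  96.6 102. ]
blue 259 y pct [-151.  -148.3 -127.6 -120.6 -116.6] z [ 83.4  94.7 101.7]
fitted y [ 65.9  67.4  81.3 101.3 107.5] x [-24.   20.5]
bottle [[359.73468379 323.00819565 170.91277995]
 [361.70428779 297.81289883 111.05002685]] pink [[435.8952025  179.47432693  45.91081104]]
```

Call:
drive_tool --deltas '[[[0,0,-3],[0,0,0]],[[0,0,-3],[0,0,0]],[[-2,-2.16,0],[0,0,0]],[[-2,-2.16,0],[0,0,0]],[[-2,-2.16,0],[0,0,0]],[[-2,-2.16,0],[0,0,0]],[[-2,-2.16,0],[0,0,0]],[[-2,-2.16,0],[0,0,0]],[[-2,-2.16,0],[0,0,0]],[[-2,-2.16,0],[0,0,0]],[[-2,-2.16,0],[0,0,0]],[[-2,-2.16,0],[0,0,0]]]' --grip 1

```text
time: 1.1
tcp_pos: [321.6, 352.0, 262.2]
eef_rot: [-180.0, -0.0, 162.5]
wrist_force: [1.1, 0.3, -1.0]
gripper_width: 92.2
gripper_force: 0.0
```

Call:
drive_tool --deltas '[[[-2,-2.16,0],[0,0,0]],[[-2,-2.16,0],[0,0,0]],[[-2,-2.16,0],[0,0,0]],[[-2,-2.16,0],[0,0,0]],[[-2,-2.16,0],[0,0,0]],[[-2,-2.16,0],[0,0,0]],[[-2,-2.16,0],[0,0,0]],[[-2,-2.16,0],[0,0,0]],[[-2,-2.16,0],[0,0,0]],[[-2,-2.16,0],[0,0,0]]]'

```text
time: 1.93
tcp_pos: [447.2, 86.0, 262.3]
eef_rot: [180.0, -0.0, 162.5]
wrist_force: [0.2, 0.0, -0.4]
gripper_width: 92.0
gripper_force: 0.0
```

Call:
drive_tool --deltas '[[[0,0,0],[0,0,7]],[[0,0,0],[0,0,7]],[[0,0,0],[0,0,7]],[[0,0,0],[0,0,7]],[[0,0,0],[0,0,7]],[[0,0,0],[0,0,7]],[[0,0,0],[0,0,7]],[[0,0,0],[0,0,7]],[[0,0,0],[0,0,7]],[[0,0,0],[0,0,7]],[[0,0,0],[0,0,7]],[[0,0,0],[0,0,7]]]'

```text
time: 2.93
tcp_pos: [446.8, 87.4, 262.1]
eef_rot: [-180.0, 0.0, 78.1]
wrist_force: [-0.4, -1.1, -0.2]
gripper_width: 92.3
gripper_force: 0.0
```

Call:
drive_tool --deltas '[[[0,0,0],[0,0,7]],[[0,0,0],[0,0,7]],[[0,0,0],[0,0,2]],[[0,0,0],[0,0,0]],[[0,0,0],[0,0,0]]]'

```text
time: 3.35
tcp_pos: [446.9, 87.4, 262.2]
eef_rot: [-180.0, 0.0, 62.6]
wrist_force: [-0.7, 0.1, -0.2]
gripper_width: 91.9
gripper_force: 0.0
```

```bash
python3 -c "
from h import *
togo([443.8,87.7,110],61.7)"
```

```text
t 3.35 tcp [446.86  87.38 262.2 ] [-1.7998e+02  2.0000e-02  6.2560e+01] w 91.93 F [-0.65  0.09 -0.23] [-0.08  0.11 -0.03]
shift cm [-0.108 -0.282 15.22 ] rot deg [-0.02  0.02  0.86]
```

Call:
drive_tool --deltas '[[[-0.11,-0.28,3],[0,0,0.9]],[[0,0,3],[0,0,0]],[[0,0,3],[0,0,0]],[[0,0,3],[0,0,0]],[[0,0,3],[0,0,0]],[[0,0,3],[0,0,0]],[[0,0,2],[0,0,0]],[[0,0,1.2],[0,0,0]],[[0,0,1],[0,0,0]],[[0,0,0],[0,0,0]]]'

```text
time: 4.18
tcp_pos: [442.9, 87.4, 38.8]
eef_rot: [-179.9, 0.1, 61.6]
wrist_force: [-0.9, 0.4, -0.4]
gripper_width: 91.7
gripper_force: 0.0
```

Call:
drive_tool --deltas '[[[0,0,0],[0,0,0]],[[0,0,0],[0,0,0]],[[0,0,0],[0,0,0]],[[0,0,0],[0,0,0]],[[0,0,0],[0,0,0]],[[0,0,0],[0,0,0]],[[0,0,0],[0,0,0]],[[0,0,0],[0,0,0]],[[0,0,0],[0,0,0]],[[0,0,0],[0,0,0]]]' --grip -1 --newtons 25

```text
time: 5.02
tcp_pos: [444.1, 87.8, 40.4]
eef_rot: [-180.0, 0.0, 61.6]
wrist_force: [-0.5, -0.0, -0.2]
gripper_width: 27.4
gripper_force: 0.0
```

```bash
python3 -c "
from h import *
togo([443.8,87.7,40],61.7)"
```

```text
t 5.02 tcp [444.05  87.77  40.38] [-180.      0.     61.58] w 27.4 F [-0.47 -0.   -0.19] [-0.03  0.04  0.  ]
shift cm [-0.018 -0.019  0.038] rot deg [-0.    0.   -0.12]
```

The opening is 27 mm with no grip force, where the pad should have stopped the fingers at 46. I'll look.

```bash
python3 - <<'E'
from h import *
import pickle
c=grab('side'); pickle.dump(c,open('side1.pkl','wb')); a=c['image'][190:310,140:300,::-1]
t=grab('top'); b=t['image'][240:360,180:340,::-1]
cv2.imwrite('pics/g1.png',np.hstack([cv2.resize(x,(400,300),interpolation=2) for x in(a,b)]))
o=get_obs();print(o['gripper_width'],o['gripper_force'],o['tcp_pos'])
E
```

```text
19.104120370938702 0.0 [444.08413103  87.76973369  40.3658695 ]
```

View pics/g1.png

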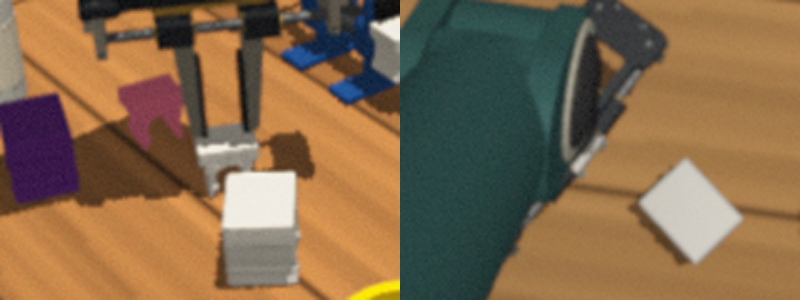

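```bash
python3 - <<'E'
from h import *
import pickle
c=pickle.load(open('side1.pkl','rb')); P=cloud(c)
a=c['image'][225:275,205:255,::-1]; cv2.imwrite('pics/g2.png',cv2.resize(a,(600,600),interpolation=cv2.INTER_CUBIC))
d=np.array([np.cos(np.radians(-28.3)),np.sin(np.radians(-28.3))]); n=np.array([-d[1],d[0]])
for v in range(232,268,3):
    print(v,*[('%d,%d,%d'%((P[v,u,:2]-[444,87.7])@d,(P[v,u,:2]-[444,87.7])@n,P[v,u,2])) for u in range(214,252,4)])
E
```

```text
232 -26,-9,83 -19,-8,81 -5,112,3 3,113,1 11,109,2 19,110,0 17,-10,77 25,-6,74 45,104,0 53,102,0
235 -23,106,1 -19,-9,75 -6,105,0 1,98,3 9,97,2 18,99,0 17,-8,69 24,-10,70 43,92,0 51,91,0
238 -24,95,1 -20,-9,69 -7,93,0 0,91,0 8,84,3 16,84,2 16,-12,65 24,-9,62 41,80,1 49,77,1
241 -25,83,1 -20,-8,62 -13,-9,61 -4,14,44 2,8,47 10,9,45 16,-7,55 32,72,0 39,67,2 48,68,0
244 -26,71,2 -21,-9,55 -14,-10,55 -5,1,45 1,4,42 8,-3,47 16,-3,45 30,58,2 38,55,3 46,55,2
247 -27,63,0 -21,-4,45 -14,-4,44 -6,-4,43 0,-8,44 8,-9,44 15,-13,45 23,-11,43 37,49,0 44,45,1
250 -28,53,0 -22,-14,45 -15,-13,44 -7,-15,44 0,-19,45 6,-17,43 14,-13,39 22,-16,40 35,39,0 43,36,0
253 -29,39,2 -21,37,2 -16,-16,39 -8,-16,37 0,-14,35 6,-16,35 13,-21,37 21,-15,32 33,24,2 42,28,-1
256 -30,29,1 -22,31,0 -16,-15,31 -8,-15,29 -1,-14,28 8,21,1 -56,-835,612 24,18,1 32,17,0 40,14,1
259 -31,20,0 -23,19,0 -17,-16,25 -7,20,-2 0,12,1 1,-71,61 8,-75,63 15,-74,61 22,-78,62 29,-79,62
262 -31,12,0 -24,7,1 -16,2,4 -9,-9,11 -6,-79,61 0,-79,60 7,-82,61 14,-84,61 20,-86,62 27,-87,61
265 -33,0,1 -25,0,0 -17,-2,0 -10,-16,9 -7,-85,59 0,-90,62 6,-91,61 12,-92,61 19,-94,61 26,-96,61
```

View pics/g2.png

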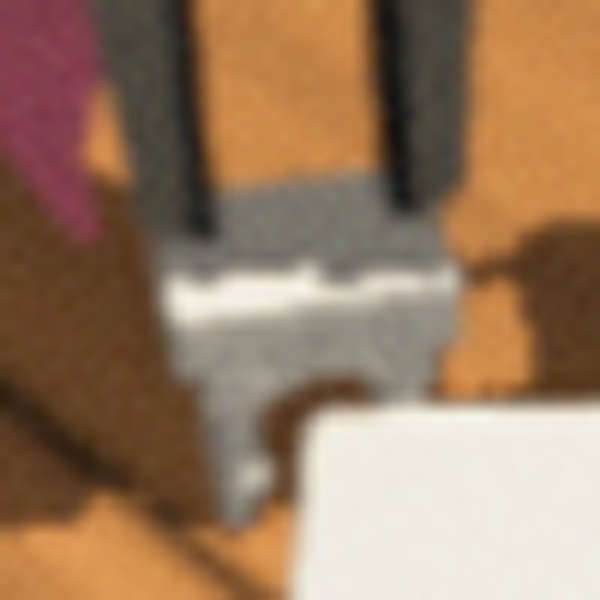

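Both fingertips end above the pad, at about z 53 (enlarged crop, tips near (180,237) and (410,210)). The real tips are therefore about 12 mm above the reported TCP, not 8 mm below it. Nothing was touched, so I'll reopen, go about 20 mm lower and close again.

Call:
drive_tool --deltas '[[[0,0,-1],[0,0,0]],[[0,0,0],[0,0,0]],[[0,0,0],[0,0,0]],[[0,0,0],[0,0,0]],[[0,0,0],[0,0,0]],[[0,0,0],[0,0,0]],[[0,0,0],[0,0,0]],[[0,0,0],[0,0,0]],[[0,0,0],[0,0,0]],[[0,0,0],[0,0,0]],[[0,0,0],[0,0,0]],[[0,0,0],[0,0,0]]]' --grip 1

```text
time: 6.12
tcp_pos: [444.1, 87.7, 50.4]
eef_rot: [180.0, 0.0, 61.6]
wrist_force: [-0.0, 0.3, 0.9]
gripper_width: 91.9
gripper_force: 0.0
```

Call:
drive_tool --deltas '[[[0,0,1],[0,0,0]],[[0,0,0.5],[0,0,0]],[[0,0,0.5],[0,0,0]],[[0,0,0.5],[0,0,0]],[[0,0,0.5],[0,0,0]],[[0,0,0],[0,0,0]],[[0,0,0],[0,0,0]]]'

```text
time: 6.7
tcp_pos: [443.9, 87.6, 20.0]
eef_rot: [-180.0, 0.0, 61.6]
wrist_force: [0.7, 0.1, -0.2]
gripper_width: 91.9
gripper_force: 0.0
```

Call:
drive_tool --deltas '[[[0,0,0],[0,0,0]],[[0,0,0],[0,0,0]],[[0,0,0],[0,0,0]],[[0,0,0],[0,0,0]],[[0,0,0],[0,0,0]],[[0,0,0],[0,0,0]],[[0,0,0],[0,0,0]],[[0,0,0],[0,0,0]],[[0,0,0],[0,0,0]],[[0,0,0],[0,0,0]]]' --grip -1

```text
time: 7.53
tcp_pos: [444.1, 87.8, 20.4]
eef_rot: [180.0, -0.0, 61.6]
wrist_force: [0.3, 0.7, 0.4]
gripper_width: 45.6
gripper_force: 25.0
```

```bash
python3 - <<'E'
from h import *
import pickle
togo([444,87.7,20],61.7)
c=grab('side'); a=c['image'][225:275,205:255,::-1]; cv2.imwrite('pics/g3.png',cv2.resize(a,(600,600),interpolation=cv2.INTER_CUBIC))
E
```

```text
t 7.53 tcp [444.14  87.78  20.42] [ 1.800e+02 -1.000e-02  6.157e+01] w 45.59 F [0.27 0.71 0.37] [-0.    0.08 -0.04]
shift cm [-0.014 -0.009  0.042] rot deg [ 0.   -0.01 -0.13]
```

View pics/g3.png

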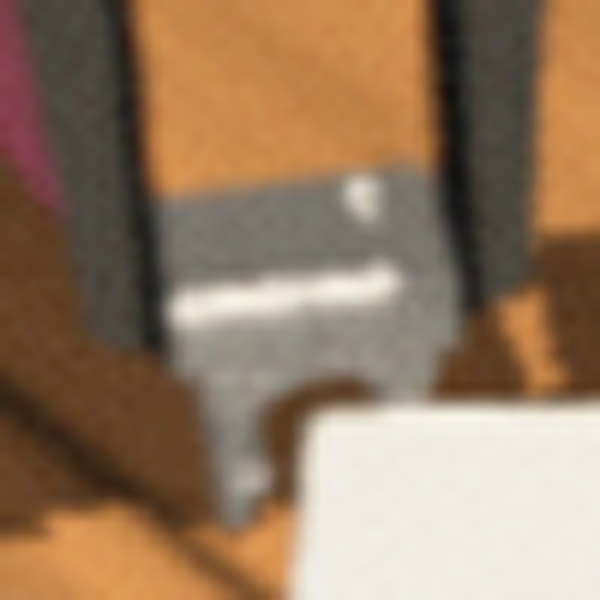

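The saddle is gripped (45.6 mm, 25 N), with the tips just above the pad's underside and the arms free.

Call:
drive_tool --deltas '[[[0,0,-1],[0,0,0]],[[0,0,-3],[0,0,0]],[[0,0,-3],[0,0,0]],[[0,0,-3],[0,0,0]],[[-0.28,1.14,0],[0,0,0]],[[-0.56,2.28,0],[0,0,0]],[[-0.56,2.28,0],[0,0,0]],[[-0.56,2.28,0],[0,0,0]],[[-0.56,2.28,0],[0,0,0]],[[-0.56,2.28,0],[0,0,0]],[[-0.56,2.28,0],[0,0,0]],[[-0.56,2.28,0],[0,0,0]]]'

```text
time: 8.58
tcp_pos: [575.0, -31.4, 121.0]
eef_rot: [-180.0, 0.0, 61.6]
wrist_force: [-0.9, 1.2, -0.4]
gripper_width: 45.6
gripper_force: 25.0
```

Call:
drive_tool --deltas '[[[-0.56,2.28,0],[0,0,0]],[[-0.56,2.28,0],[0,0,0]],[[-0.28,1.14,0],[0,0,0]],[[0,0,0],[0,0,-6.3]],[[0,0,0],[0,0,-6.3]],[[0,0,0],[0,0,-6.3]],[[0,0,0],[0,0,-6.3]],[[0,0,0],[0,0,0]],[[0,0,0],[0,0,0]],[[0,0,0],[0,0,0]]]'

```text
time: 9.42
tcp_pos: [617.7, -69.9, 120.6]
eef_rot: [-180.0, -0.0, 86.6]
wrist_force: [0.2, 0.6, -0.9]
gripper_width: 45.7
gripper_force: 25.0
```

```bash
python3 - <<'E'
from h import *
import pickle
togo([618.0,-69.9,100],86.85)
for n in('top','side'):
    c=grab(n); pickle.dump(c,open(n+'2.pkl','wb')); cv2.imwrite(f'pics/{n}2.png',c['image'][:,:,::-1])
s=c['image'][160:320,240:450,::-1]; cv2.imwrite('pics/s2.png',cv2.resize(s,None,fx=3.5,fy=3.5,interpolation=cv2.INTER_CUBIC))
E
```

```text
t 9.42 tcp [617.72 -69.87 120.62] [-180.     -0.     86.62] w 45.67 F [ 0.25  0.57 -0.9 ] [-0.06  0.11  0.03]
shift cm [-1.000e-03  2.800e-02  2.062e+00] rot deg [-0.   -0.   -0.23]
```

View pics/s2.png

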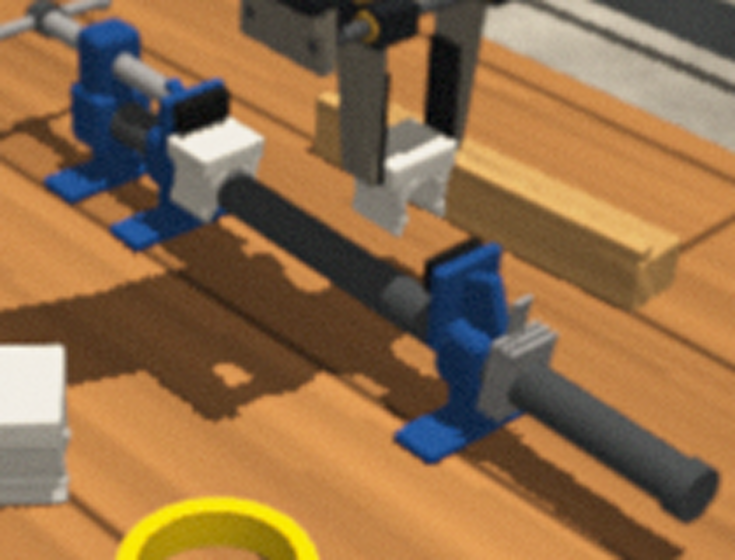

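The held saddle hangs level over the bare pipe, arms pointing down and clear of the rubber pad. I'll check the sideways alignment from depth.

```bash
python3 - <<'E'
from h import *
import pickle
yw=np.radians(-3.15); ex=np.array([np.cos(yw),np.sin(yw)]); ey=np.array([-ex[1],ex[0]])
for n in('side','top'):
    c=pickle.load(open(n+'2.pkl','rb')); P=cloud(c); im=c['image'].astype(int)
    L=np.dstack([(P[...,:2]-[621.9,0])@ex,(P[...,:2]-[621.9,0])@ey,P[...,2]])
    sat=im.max(2)-im.min(2)
    m=(sat<45)&(im.min(2)>85)&(abs(L[...,0])<32)&(L[...,1]>-100)&(L[...,1]<-40)&(L[...,2]>95)&(L[...,2]<150)
    q=L[m]; print(n,len(q))
    for a,b in((98,104),(104,110),(110,116),(116,122),(122,128),(128,134),(134,140),(140,148)):
        k=q[(q[:,2]>=a)&(q[:,2]<b)]
        if len(k)>3: print(a,len(k),'x',np.percentile(k[:,0],[0,5,50,95,100]).round(1),'y',np.percentile(k[:,1],[5,50,95]).round(1))
    # fitted saddle & pipe end
    m=(sat<45)&(im.min(2)>100)&(abs(L[...,0])<32)&(L[...,1]>55)&(L[...,1]<110)&(L[...,2]>74)&(L[...,2]<80)
    q=L[m]; print('fitted top',len(q),np.percentile(q[:,0],[0,3,97,100]).round(1),np.percentile(q[:,1],[3,97]).round(1))
print('TCP local',(np.array([617.72,-69.87])-[621.9,0])@ex)
E
```

```text
side 549
98 9 x [-16.9 -16.5  13.8  16.2  16.8] y [-87.6 -82.9 -60.4]
104 62 x [-18.9 -18.  -15.9  14.   15.5] y [-87.3 -73.5 -55.8]
110 73 x [-17.9 -17.  -14.4  13.2  15.3] y [-88.  -78.1 -57.1]
116 58 x [-17.8 -16.9 -14.5  14.4  17.2] y [-87.6 -78.6 -56.2]
122 31 x [-18.2 -18.1 -15.7  15.4  16. ] y [-88.9 -85.7 -72.2]
128 42 x [-17.8 -17.7  -0.6  19.2  19.9] y [-88.9 -86.8 -84.7]
134 61 x [-23.8 -22.7  -5.1  19.4  30.1] y [-88.8 -87.2 -83.4]
140 212 x [-23.4 -20.4   3.4  19.9  25.9] y [-87.9 -79.5 -58.4]
fitted top 201 [-24.1 -23.3  20.3  21.6] [ 66.9 100.4]
top 0
fitted top 289 [-25.6 -23.4  19.1  21. ] [68.4 95.7]
TCP local -0.3343153568606141
```

Call:
drive_tool --deltas '[[[0,-0.03,1],[0,0,-0.2]],[[0,0,1],[0,0,0]],[[0,0,1],[0,0,0]],[[0,0,1],[0,0,0]],[[0,0,0.4],[0,0,0]],[[0,0,0],[0,0,0]],[[0,0,0],[0,0,0]]]'

```text
time: 10.1
tcp_pos: [617.5, -70.1, 75.9]
eef_rot: [-180.0, 0.0, 87.0]
wrist_force: [-1.3, -0.3, -0.2]
gripper_width: 45.6
gripper_force: 25.0
```

Call:
drive_tool --deltas '[[[0,0,0.05],[0,0,0]],[[0,0,0.05],[0,0,0]],[[0,0,0.05],[0,0,0]],[[0,0,0.05],[0,0,0]],[[0,0,0.05],[0,0,0]],[[0,0,0.05],[0,0,0]],[[0,0,0.05],[0,0,0]],[[0,0,0.05],[0,0,0]],[[0,0,0.05],[0,0,0]],[[0,0,0.05],[0,0,0]],[[0,0,0.05],[0,0,0]],[[0,0,0.05],[0,0,0]]]'

```text
time: 11.1
tcp_pos: [617.6, -70.0, 70.3]
eef_rot: [-180.0, -0.0, 87.0]
wrist_force: [-0.0, 0.2, 0.1]
gripper_width: 45.5
gripper_force: 25.0
```

Call:
drive_tool --deltas '[[[0,0,0.05],[0,0,0]],[[0,0,0.05],[0,0,0]],[[0,0,0.05],[0,0,0]],[[0,0,0.05],[0,0,0]],[[0,0,0.05],[0,0,0]],[[0,0,0.05],[0,0,0]]]'

```text
time: 11.6
tcp_pos: [617.9, -70.1, 68.5]
eef_rot: [180.0, -0.0, 87.0]
wrist_force: [-2.5, 0.4, 9.1]
gripper_width: 45.4
gripper_force: 25.0
```

Call:
drive_tool --deltas '[[[0,-0.05,0],[0,0,0]],[[0,0,0],[0,0,0]],[[0,0,0],[0,0,0]],[[0,0,0],[0,0,0]]]'

```text
time: 11.93
tcp_pos: [617.7, -70.1, 68.4]
eef_rot: [179.9, -0.0, 87.0]
wrist_force: [-0.6, -0.7, 5.8]
gripper_width: 45.7
gripper_force: 25.0
```

Call:
drive_tool --deltas '[[[0,0,0.03],[0,0,0]],[[0,0,0.03],[0,0,0]],[[0,0,0.03],[0,0,0]],[[0,0,0.03],[0,0,0]],[[0,0,0],[0,0,0]]]'

```text
time: 12.35
tcp_pos: [617.8, -70.1, 67.7]
eef_rot: [179.9, -0.0, 87.0]
wrist_force: [-2.9, 1.0, 8.3]
gripper_width: 45.9
gripper_force: 25.0
```

Call:
drive_tool --deltas '[[[0,-0.05,0.03],[0,0,0]],[[0,0,0.03],[0,0,0]],[[0,0,0.03],[0,0,0]],[[0,0,0.03],[0,0,0]],[[0,0,0.03],[0,0,0]],[[0,0,0],[0,0,0]]]'

```text
time: 12.85
tcp_pos: [617.7, -70.1, 66.4]
eef_rot: [179.9, -0.0, 87.0]
wrist_force: [-1.8, 0.4, 9.4]
gripper_width: 45.9
gripper_force: 25.0
```

Call:
drive_tool --deltas '[[[0,0,0.03],[0,0,0]],[[0,0,0.03],[0,0,0]],[[0,0,0.03],[0,0,0]],[[0,0,0.03],[0,0,0]],[[0,0,0.03],[0,0,0]],[[0,0,0],[0,0,0]]]'

```text
time: 13.35
tcp_pos: [617.8, -70.2, 64.8]
eef_rot: [179.9, -0.0, 87.0]
wrist_force: [-2.1, -0.2, 8.5]
gripper_width: 45.7
gripper_force: 25.0
```

Past the peak; I'll follow it down in small steps.

Call:
drive_tool --deltas '[[[0,0,0.04],[0,0,0]],[[0,0,0.04],[0,0,0]],[[0,0,0.04],[0,0,0]],[[0,0,0.04],[0,0,0]],[[0,0,0.04],[0,0,0]],[[0,0,0.04],[0,0,0]],[[0,0,0],[0,0,0]]]'

```text
time: 13.93
tcp_pos: [617.7, -70.2, 62.0]
eef_rot: [179.9, -0.0, 86.9]
wrist_force: [-0.5, 0.4, 5.3]
gripper_width: 45.8
gripper_force: 25.0
```

Call:
drive_tool --deltas '[[[0,0,0.04],[0,0,0]],[[0,0,0.04],[0,0,0]],[[0,0,0.04],[0,0,0]],[[0,0,0.04],[0,0,0]],[[0,0,0],[0,0,0]]]'

```text
time: 14.35
tcp_pos: [617.4, -70.1, 59.4]
eef_rot: [179.9, 0.0, 87.0]
wrist_force: [1.0, -0.4, 1.7]
gripper_width: 45.7
gripper_force: 25.0
```

Call:
drive_tool --deltas '[[[0,0,0.05],[0,0,0]],[[0,0,0.05],[0,0,0]],[[0,0,0.05],[0,0,0]],[[0,0,0.05],[0,0,0]],[[0,0,0.05],[0,0,0]],[[0,0,0.05],[0,0,0]],[[0,0,0],[0,0,0]]]'

```text
time: 14.93
tcp_pos: [616.8, -69.9, 55.5]
eef_rot: [180.0, 0.0, 87.0]
wrist_force: [4.7, -1.0, -7.5]
gripper_width: 45.8
gripper_force: 25.0
```

Call:
drive_tool --deltas '[[[0,0,0.03],[0,0,0]],[[0,0,0.03],[0,0,0]],[[0,0,0.03],[0,0,0]],[[0,0,0.03],[0,0,0]],[[0,0,0],[0,0,0]],[[0,0,0],[0,0,0]]]'

```text
time: 15.43
tcp_pos: [616.8, -69.9, 54.8]
eef_rot: [180.0, 0.0, 87.0]
wrist_force: [5.4, -0.4, -4.9]
gripper_width: 45.8
gripper_force: 25.0
```

Call:
drive_tool --deltas '[[[0,0.05,0.03],[0,0,0]],[[0,0.03,0.03],[0,0,0]],[[0,0,0.03],[0,0,0]],[[0,0,0.03],[0,0,0]],[[0,0,0],[0,0,0]],[[0,0,0],[0,0,0]]]'

```text
time: 15.93
tcp_pos: [617.1, -69.9, 53.6]
eef_rot: [-180.0, -0.0, 87.0]
wrist_force: [3.4, -1.0, -5.5]
gripper_width: 45.8
gripper_force: 25.0
```

Call:
drive_tool --deltas '[[[0,0,0.03],[0,0,0]],[[0,0,0.03],[0,0,0]],[[0,0,0],[0,0,0]],[[0,0,0],[0,0,0]]]'

```text
time: 16.27
tcp_pos: [617.3, -69.9, 53.2]
eef_rot: [-180.0, -0.0, 87.0]
wrist_force: [3.6, 0.2, -3.2]
gripper_width: 45.6
gripper_force: 25.0
```

Call:
drive_tool --deltas '[[[0,0.05,0.03],[0,0,0]],[[0,0,0.03],[0,0,0]],[[0,0,0.03],[0,0,0]],[[0,0,0],[0,0,0]],[[0,0,0],[0,0,0]]]'

```text
time: 16.68
tcp_pos: [617.6, -69.9, 52.7]
eef_rot: [-180.0, -0.0, 87.0]
wrist_force: [-1.6, 0.7, 6.8]
gripper_width: 45.5
gripper_force: 25.0
```

Call:
drive_tool --deltas '[[[0,0,0.03],[0,0,0]],[[0,0,0.03],[0,0,0]],[[0,0,0],[0,0,0]],[[0,0,0],[0,0,0]]]'

```text
time: 17.02
tcp_pos: [617.7, -69.9, 52.6]
eef_rot: [-180.0, -0.0, 87.0]
wrist_force: [-2.8, 0.6, 9.2]
gripper_width: 46.0
gripper_force: 25.0
```

Seated: the upward force is now from the bore's roof. I'll ease off the vertical and slide.

Call:
drive_tool --deltas '[[[0,-0.02,-0.06],[0,0,0]],[[0,0,-0.04],[0,0,0]],[[0,0,0],[0,0,0]],[[-0.05,0,0],[0,0,0]],[[-0.1,0,0],[0,0,0]],[[-0.1,0,0],[0,0,0]],[[-0.1,0,0],[0,0,0]],[[-0.1,0,0],[0,0,0]]]'

```text
time: 17.68
tcp_pos: [617.6, -70.4, 52.6]
eef_rot: [-179.9, -0.3, 87.1]
wrist_force: [-1.3, 9.2, 4.3]
gripper_width: 45.8
gripper_force: 25.0
```

Call:
drive_tool --deltas '[[[-0.1,0,0],[0,0,0]],[[-0.1,0,0],[0,0,0]],[[-0.1,0,0],[0,0,0]],[[-0.1,0,0],[0,0,0]],[[-0.1,0,0],[0,0,0]],[[-0.1,0,0],[0,0,0]],[[-0.1,0,0],[0,0,0]],[[-0.1,0,0],[0,0,0]]]'

```text
time: 18.35
tcp_pos: [617.3, -75.9, 52.6]
eef_rot: [-179.9, -0.4, 87.2]
wrist_force: [-0.6, 11.3, 4.5]
gripper_width: 45.9
gripper_force: 25.0
```

Call:
drive_tool --deltas '[[[-0.15,0,-0.03],[0,0,0]],[[-0.15,0,-0.02],[0,0,0]],[[-0.15,0,0],[0,0,0]],[[-0.15,0,0],[0,0,0]],[[-0.15,0,0],[0,0,0]],[[-0.15,0,0],[0,0,0]],[[-0.15,0,0],[0,0,0]],[[-0.15,0,0],[0,0,0]]]'

```text
time: 19.02
tcp_pos: [616.6, -88.3, 52.7]
eef_rot: [-179.9, -0.4, 87.2]
wrist_force: [0.6, 11.5, 2.3]
gripper_width: 45.6
gripper_force: 25.0
```

Call:
drive_tool --deltas '[[[-0.1,0,0],[0,0,0]],[[-0.1,0,0],[0,0,0]],[[-0.1,0,0],[0,0,0]],[[0,0,0],[0,0,0]],[[0,0,0],[0,0,0]],[[0,0,0],[0,0,0]],[[0,0,0],[0,0,0]]]'

```text
time: 19.6
tcp_pos: [616.3, -92.5, 52.7]
eef_rot: [-179.9, -0.3, 87.1]
wrist_force: [0.0, 8.7, 2.1]
gripper_width: 45.6
gripper_force: 25.0
```

```bash
python3 - <<'E'
from h import *
togo([617.3,-100.2,52.8],86.85)
c=grab('side'); s=c['image'][180:300,290:450,::-1]; cv2.imwrite('pics/s3.png',cv2.resize(s,None,fx=5,fy=5,interpolation=cv2.INTER_CUBIC))
E
```

```text
t 19.6 tcp [616.32 -92.48  52.65] [-179.92   -0.31   87.13] w 45.61 F [0.02 8.71 2.08] [ 2.18 -0.03 -0.21]
shift cm [-0.766  0.136 -0.019] rot deg [-0.08 -0.31  0.28]
```

View pics/s3.png

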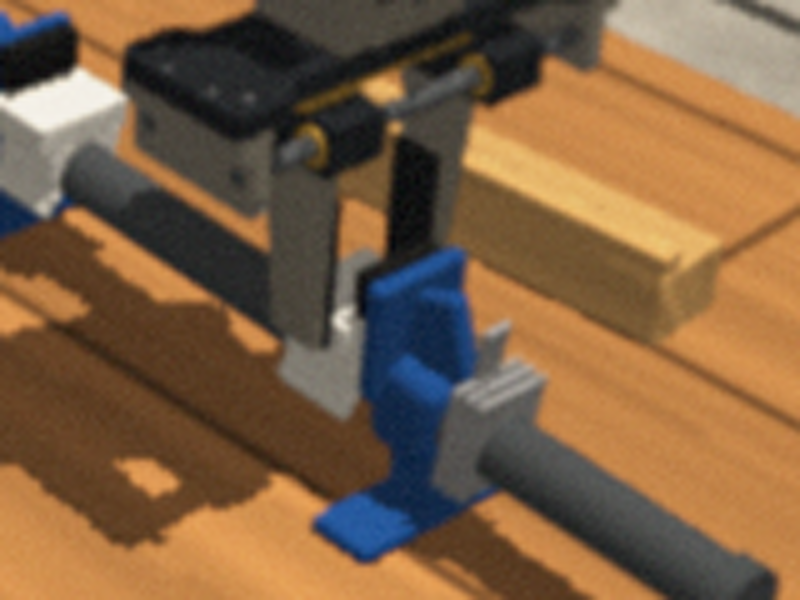

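The saddle has its pad just entering under the rubber, with a gap of about 8 mm left to the blue face. I'll continue in fine steps, watching the force.

Call:
drive_tool --deltas '[[[-0.06,0,0],[0,0,0]],[[-0.06,0,0],[0,0,0]],[[-0.06,0,0],[0,0,0]],[[-0.06,0,0],[0,0,0]],[[-0.06,0,0],[0,0,0]],[[-0.06,0,0],[0,0,0]],[[-0.06,0,0],[0,0,0]],[[-0.06,0,0],[0,0,0]]]'

```text
time: 20.32
tcp_pos: [616.1, -96.4, 52.6]
eef_rot: [-179.9, -0.4, 87.2]
wrist_force: [-0.1, 10.9, 1.7]
gripper_width: 45.4
gripper_force: 25.0
```

Call:
drive_tool --deltas '[[[-0.04,0,0],[0,0,0]],[[-0.04,0,0],[0,0,0]],[[-0.04,0,0],[0,0,0]],[[-0.04,0,0],[0,0,0]]]'

```text
time: 20.65
tcp_pos: [616.0, -98.1, 52.6]
eef_rot: [-179.9, -0.4, 87.2]
wrist_force: [0.3, 10.2, 2.5]
gripper_width: 45.4
gripper_force: 25.0
```

Call:
drive_tool --deltas '[[[-0.03,0,0],[0,0,0]],[[-0.03,0,0],[0,0,0]],[[-0.03,0,0],[0,0,0]]]'

```text
time: 20.9
tcp_pos: [616.0, -98.7, 52.7]
eef_rot: [-179.9, -0.4, 87.2]
wrist_force: [-0.0, 10.7, 2.8]
gripper_width: 45.9
gripper_force: 25.0
```

Call:
drive_tool --deltas '[[[-0.03,0,0],[0,0,0]],[[-0.03,0,0],[0,0,0]]]'

```text
time: 21.07
tcp_pos: [615.9, -99.6, 52.6]
eef_rot: [-179.9, -0.4, 87.1]
wrist_force: [0.2, 10.5, 2.6]
gripper_width: 45.9
gripper_force: 25.0
```

Call:
drive_tool --deltas '[[[-0.03,0,0],[0,0,0]],[[-0.03,0,0],[0,0,0]]]'

```text
time: 21.23
tcp_pos: [615.9, -100.1, 52.7]
eef_rot: [-179.9, -0.4, 87.1]
wrist_force: [0.1, 11.2, 1.4]
gripper_width: 45.4
gripper_force: 25.0
```

Call:
drive_tool --deltas '[[[-0.03,0,0],[0,0,0]],[[-0.03,0,0],[0,0,0]]]'

```text
time: 21.4
tcp_pos: [615.9, -100.2, 52.6]
eef_rot: [-179.9, -0.4, 87.2]
wrist_force: [1.1, 12.2, 1.7]
gripper_width: 45.8
gripper_force: 25.0
```

Call:
drive_tool --deltas '[[[-0.03,0,0],[0,0,0]],[[-0.03,0,0],[0,0,0]]]'

```text
time: 21.57
tcp_pos: [615.9, -100.1, 52.6]
eef_rot: [-179.9, -0.4, 87.2]
wrist_force: [1.2, 13.1, 2.9]
gripper_width: 45.0
gripper_force: 25.0
```

The tool stopped at y −100.2 and the force began to rise, so the saddle is touching the face. I'll relax the push before releasing.

Call:
drive_tool --deltas '[[[0.06,0,0],[0,0,0]],[[0.06,0,0],[0,0,0]],[[0.06,0,0],[0,0,0]],[[0.06,0,0],[0,0,0]],[[0,0,0],[0,0,0]]]'

```text
time: 21.98
tcp_pos: [615.9, -100.1, 52.6]
eef_rot: [-179.9, -0.3, 87.1]
wrist_force: [-0.1, 9.1, 1.9]
gripper_width: 45.8
gripper_force: 25.0
```

Call:
drive_tool --deltas '[[[0.06,0,0],[0,0,0]],[[0.06,0,0],[0,0,0]],[[0.06,0,0],[0,0,0]],[[0.06,0,0],[0,0,0]],[[0.06,0,0],[0,0,0]],[[0,0,0],[0,0,0]]]'

```text
time: 22.48
tcp_pos: [615.9, -100.1, 52.7]
eef_rot: [-180.0, -0.1, 87.0]
wrist_force: [0.2, 6.6, 0.1]
gripper_width: 45.9
gripper_force: 25.0
```

Call:
drive_tool --deltas '[[[0.06,0,0],[0,0,0]],[[0.06,0,0],[0,0,0]],[[0.06,0,0],[0,0,0]],[[0.06,0,0],[0,0,0]],[[0.06,0,0],[0,0,0]],[[0,0,0],[0,0,0]]]'

```text
time: 22.98
tcp_pos: [615.9, -99.8, 52.8]
eef_rot: [-180.0, 0.1, 86.9]
wrist_force: [0.2, 0.7, -5.7]
gripper_width: 45.7
gripper_force: 25.0
```

Call:
drive_tool --deltas '[[[0,0,0],[0,0,0]],[[0,0,0],[0,0,0]],[[0,0,0],[0,0,0]],[[0,0,0],[0,0,0]],[[0,0,0],[0,0,0]],[[0,0,0],[0,0,0]],[[0,0,0],[0,0,0]]]' --grip 0.6

```text
time: 23.57
tcp_pos: [616.3, -98.8, 53.3]
eef_rot: [180.0, 0.0, 87.0]
wrist_force: [0.0, -0.1, -0.3]
gripper_width: 73.5
gripper_force: 0.0
```

Call:
drive_tool --deltas '[[[0,0,-1],[0,0,0]],[[0,0,-2],[0,0,0]],[[0,0,-3],[0,0,0]],[[0,0,-3],[0,0,0]],[[0,0,-3],[0,0,0]],[[2,0,-3],[0,0,0]],[[3,0,-2],[0,0,0]],[[3,0,0],[0,0,0]],[[3,0,0],[0,0,0]],[[3,0,0],[0,0,0]],[[3,0,0],[0,0,0]],[[0,0,0],[0,0,0]]]'

```text
time: 24.57
tcp_pos: [624.9, 79.6, 223.7]
eef_rot: [180.0, -0.2, 87.5]
wrist_force: [-0.3, 0.5, 0.1]
gripper_width: 73.3
gripper_force: 0.0
```

```bash
python3 - <<'E'
from h import *
import pickle
yw=np.radians(-3.15); ex=np.array([np.cos(yw),np.sin(yw)]); ey=np.array([-ex[1],ex[0]])
ims=[]
for n in('side','top'):
    c=grab(n); P=cloud(c); c0=pickle.load(open(n+'0.pkl','rb')); im=c['image'].astype(int)
    L=np.dstack([(P[...,:2]-[621.9,0])@ex,(P[...,:2]-[621.9,0])@ey,P[...,2]])
    m=(im.max(2)-im.min(2)<45)&(im.min(2)>100)&(abs(L[...,0])<30)&(L[...,1]>-130)&(L[...,1]<-60)&(L[...,2]>74)&(L[...,2]<80)
    q=L[m]; print(n,len(q),'x',np.percentile(q[:,0],[2,98]).round(1),'y',np.percentile(q[:,1],[2,98]).round(1),'z',np.median(q[:,2]))
    jp=[slice(190,255),slice(355,400)] if n=='top' else [slice(225,290),slice(360,400)]
    g=lambda a:a[jp[0],jp[1]].astype(float)
    bl=[np.array(np.nonzero((g(k['image'])[...,2]>g(k['image'])[...,0]+30))).mean(1).round(2) for k in(c0,c)]; print('blue centroid',bl)
    s=c['image'][180:300,290:450,::-1] if n=='side' else c['image'][170:290,280:440,::-1]
    ims.append(cv2.resize(s,(400,300),interpolation=cv2.INTER_CUBIC))
cv2.imwrite('pics/fin.png',np.hstack(ims)); togo([617,-100,52],87)
E
```

```text
side 106 x [-24.1   3.2] y [-116.   -83.4] z 77.26896304650094
blue centroid [array([32.91, 11.84]), array([32.95, 11.93])]
top 265 x [-22.6  19.9] y [-111.4  -82.9] z 76.23690129784106
blue centroid [array([41.24, 17.94]), array([41.2 , 17.96])]
t 24.67 tcp [625.07  72.45 223.71] [179.98  -0.    87.15] w 73.35 F [-0.2  -0.81 -0.41] [-0.11  0.03 -0.07]
shift cm [-17.265   0.046  17.169] rot deg [ 0.02 -0.    0.15]
```

View pics/fin.png

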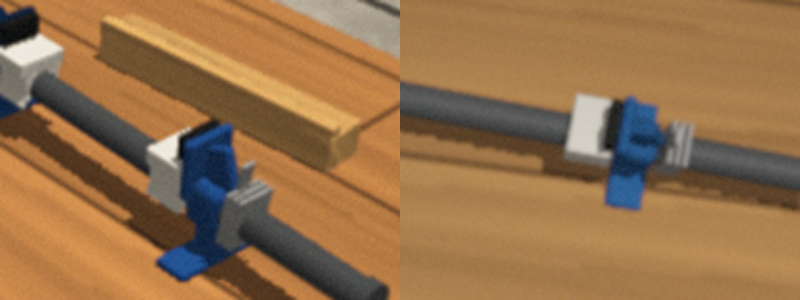

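The saddle sits level and tight against the jaw's face under the rubber. The jaw has not moved (its blue centroid shifted by less than 0.1 px) and the arm is clear.

```bash
python3 -c "
from rig import *
print(close_job())"
```

```text
the job is handed in; nothing more can be done
None
```

The saddle is snapped home on the pipe and slid under the rubber pad to touch the tail jaw's face. The jaw showed no movement in the camera images, the gripper is released and clear, and the job is handed in; no verdict was returned.

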